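# Flip the garnish station's cover to the other well

## Robot

A 7-joint arm with a two-finger parallel gripper is mounted at the origin on the work surface. World frame = base frame: x ahead of the robot, y to its left, z up, the work surface at z = 0. Lengths are in mm, angles in degrees, forces in N, time in s.
With the tool pointing down it reaches from about 425 to 825 mm from the base axis. Payload 3.6 kg.
Tool frame: the origin (TCP) lies on the centre line of the jaws, within the pads' length; the fingertips stand 14 mm ahead of it and the grasp point (between the pads) lies 5 mm behind it (arm.tip_extent is the distance from the TCP to the fingertips, in mm); z points along the fingers, x is the direction in which the jaws open and shut, and the axes are right-handed (so a half turn about z gives the same grasp; the last joint's range is limited). The gripper opens to 85 mm and grips with 20 to 120 N. Pads are 22 mm wide; open, the fingers measure 114 mm over their backs; the gripper's body (76 mm by 85 mm) begins 54 mm behind the grasp point. The pads swing forward as they close: fully open they stand 13 mm farther back than shut.
Start: joints at [69.528, 35.231, -0.722, 81.555, 0.464, 63.22, -2.315], TCP at [211.131, -614.724, 210.897] pointing down, gripper open.
Joint ranges: [-178.69, 178.69], [-17.37, 117.87], [-77.05, 75.6], [15.02, 138.74], [-78.02, 258.01], [0.78, 113.62], [-162.83, 162.83]. Speed limits (degrees/s): [159.86, 159.86, 180, 180, 180, 180, 180].

## Interface

Orientations are given as a 3x3 rotation matrix whose columns are the frame's x, y, z axes.
In Python, from rig import arm, imaging, models gives the robot as it stands.
- The arm moves only by the tool arm_command, never from a script. Its argument "steps" is a list of rows, each a list of 7 numbers: the shift along the tool's x, y, z in m, then the turn, a rotation vector about the tool's x, y, z in degrees, then the finger opening in m, from 0 to 0.0854. A call has exactly 5 rows; each row shifts and turns the pose as measured when the row begins, along the tool's axes as they then stand; what a row does not reach is not made up. A row lasts 1/12 s, in which the tool goes at most 41.7 mm and 7.16 degrees, less where a joint would pass 70% of its speed; a pose out of reach is approached as far as the arm can. A call with a gripper value outside its range is refused whole. The fingers move at their own pace and stop on an object; "newtons" is the grip in N (left out, the last holds). Time passes only in rows, so rows that do not move let the fingers close, or fill a call up. It gives the time, the measured TCP pose, the force and the opening at its end, in the units of the state.
- arm.get_obs(): the state, without advancing time (a new reading comes with each control period).
- imaging.snapshot(name): name is "scene" or "top" or "wrist"; returns a dict with "img" (480x640x3 uint8, red, green, blue), "depth" (480x640 float32, mm along the optical axis (not along the pixel's ray), 0 where there is no reading), "fov_y" (degrees; the focal length in pixels is half the picture's height over the tangent of half this angle, whatever the lens; pixels are square), "cx", "cy" (the principal point, pixels), "rvec" (rotation vector, rad) and "tvec" (3), from world to camera coordinates, as OpenCV has them. Camera axes: x right, y down, z forward; pixel columns grow to the right and rows downward; lengths in mm; the calibration is good to about 2 mm. The wrist camera is an equidistant fisheye: a pixel r from the principal point sees the ray r / f radians off the axis. A picture is of the moment at which its call begins.
- arm.sign_off(): hands the job in, once; it reports no verdict.
Trained networks look in a picture, given as the dict that the camera call returned (one of the last four; its "shot" number tells which), for a name from the list of things; names that differ only in an ending like _2 or _b are one class to them, and where a whole thing is asked for, a point or a joint stands for the part that bears it (a point fixed in the world has none). Each returns a list of dicts, best first, with "conf" (0 to 1); they miss things now and then, are a little off and sometimes report something else, mostly with a low value. They report only what shows in the picture. A call takes as long as a camera call.
- models.regions_of(picture, target): "pixels" (480x640 bool, what is visible of it) and "bbox" ([centre column, centre row, width, height] in pixels, round what is visible of it).
The state is a dict: "t": time; "joints": joint angles; "joint_vel": joint speeds; "joint_efforts": joint torques, N m; "ee_pos": TCP position; "tcp_rot": TCP orientation; "force": force on the tool from outside, world axes, zero at the start; "wrist_torque": the same for the moment, N m; "width": finger opening in mm.
Only numpy, scipy, OpenCV 4.12 (cv2) and the standard library are available. Lean on these libraries where they do the work, as an engineer would, in place of code of your own. Each camera call takes 0.05 s, during which the arm holds its last target. There are 200 camera calls.

## Task

Service needs the right-hand well of the garnish station (as the robot sees it, with the dark fruit), over which the hinged white cover stands ajar. With a fingertip, push the cover up and over its spine and press it down gently until it lies fully flat on the other well, with the orange sticks. Do not take the cover between the fingers, slam it or press hard, leave the jars, bowls and utensils where they are, and finish with the hand clear.

Things in the scene. Friction and masses are not known exactly. Their poses are not given: they have to be found in the camera images.
- station: fixed grey metal box of two open wells, 160 mm along its x, 300 mm along its y, 63 mm high; origin at the centre of its underside, z up; yaw -0.75 to 0.35 rad, at 0 its -x side faces the robot. Right-hand well (round dark fruit) on its -y side, left-hand well (orange sticks) on +y, filled to about 10 mm below the rim. The 150 mm beside its -y side are empty
- spine_mid (a point): middle of the spine, the cover's hinge axis: 66 mm above the table, over the wall between the wells, running along the station's x at its y = 0; axes as the station's. The hinge stands up to 8 mm above the rim
- cover (a joint): angle of the cover about the spine in rad: 0 = flat on the right-hand (-y) well, 1.57 = upright, 3.14 (its stop) = flat on the left-hand (+y) well. Starts ajar between 0.3 and 0.9. The hinge is stiff: the cover stays at any angle, needs about 0.5 to 4 N at its tab to move and does not fall by itself, so press it down to its cushioned stop
- tab_end (a point): outer end of the cover's finger tab, mid-thickness, 165 mm from the hinge axis. The cover: flat white plate 6 mm thick, 0.2 kg, mid-plane through the hinge axis, 156 mm along the spine, reaching 147 mm from the axis; the tab, in the middle of its free edge, is 70 mm wide and overhangs the station's side by 15 mm when flat. Own -y axis: from spine to tab; x along the spine
- spice_jar: jar 52 mm wide, 100 mm high; loose, stands near the station and must be left where it is; origin at the centre of its underside
- oil_bottle: bottle 60 mm wide, 170 mm high; loose, stands near the station and must be left where it is; origin at the centre of its underside
- dip_cup: small white cup 70 mm wide, 50 mm high, its centre 100 to 140 mm beyond the left-hand side of the station; loose, stands near the station and must be left where it is; origin at the centre of its underside
- spoon: steel spoon lying on the table on the robot's side of the station; loose, to be left where it is
- steel_bowl: steel bowl 130 mm wide, 55 mm high; loose, stands near the station and must be left where it is; origin at the centre of its underside
- tin: tin 72 mm wide, 90 mm high; loose, stands near the station and must be left where it is; origin at the centre of its underside

How it is judged:
By the outcome, as a careful person would: the job done as asked, in the order asked, and still so for the second after the job is handed in, with the robot touching nothing.
It also fails if it takes over 51 s, if anything falls off the work surface, if the arm or the gripper's body presses on something with over 40 N, if the wrist force passes 120 N, or if a joint passes its speed limit or range.

## Working session

There is one attempt and no reset: what is moved stays moved. The work goes in short steps, Python scripts to look and compute and a tool call to move; the robot and the scene stay as the last step left them, time stands still between calls to the robot, and variables do not carry over. Pictures are saved under pics/ and viewed, about 8 in all and at most 12, crops included, and the job is handed in when it is done.

Besides the shell and the picture viewer there is one more tool, called as a command line: name --pt "numbers of a row" for each row, then --argument value for the rest. arm_command: Moves the arm, as the interface text tells. Its arguments: {"type":"object","properties":{"steps":{"type":"array","items":{"type":"array","items":{"type":"number"}}},"newtons":{"type":"number"}},"required":["steps"]}

```bash
ls; mkdir -p pics; cat > h.py <<'E'
import numpy as np, cv2
from rig import arm, imaging, models
def cam(s):
    f=240/np.tan(np.radians(s["fov_y"])/2); R=cv2.Rodrigues(np.array(s["rvec"],float))[0]; return f,R,np.array(s["tvec"],float).ravel()
def cloud(s):
    f,R,t=cam(s); v,u=np.mgrid[:480,:640]; d=s["depth"]
    P=np.stack([(u-s["cx"])/f*d,(v-s["cy"])/f*d,d],-1)
    return (P-t)@R
def save(s,n): cv2.imwrite("pics/"+n,s["img"][...,::-1])
E
python3 - <<'E'
from h import *
names=["station","cover","spice_jar","oil_bottle","dip_cup","spoon","steel_bowl","tin"]
ims=[]
for c in ["scene","top"]:
    s=imaging.snapshot(c); ims.append(s["img"]); P=cloud(s)
    np.savez(c+".npz",P=P,img=s["img"],depth=s["depth"])
    for n in names:
        for r in models.regions_of(s,n)[:1]:
            m=r["pixels"]&(s["depth"]>0); Q=P[m]
            np.save(f"{c}_{n}.npy",r["pixels"])
            print(c,n,round(r["conf"],2),np.round(r["bbox"]),m.sum(),"med",np.median(Q,0).round(),"lo",np.percentile(Q,2,axis=0).round(),"hi",np.percentile(Q,98,axis=0).round())
    save(s,c+".png")
o=arm.get_obs(); print(o["t"],o["ee_pos"],o["tcp_rot"],o["force"],arm.tip_extent)
E
```

```text
pics
scene station 0.82 [256. 139.  74. 140.] 9291 med [ 576. -206.   65.] lo [ 468. -332.   11.] hi [695. -51. 152.]
scene cover 0.86 [258. 105.  73.  73.] 4507 med [ 537. -265.  111.] lo [ 459. -340.   68.] hi [ 619. -190.  157.]
scene spice_jar 0.67 [197. 124.  24.  42.] 603 med [ 655. -357.   77.] lo [ 634. -392.    6.] hi [ 684. -276.  105.]
scene oil_bottle 0.56 [191. 141.  38.  70.] 1305 med [ 712. -259.  104.] lo [ 686. -284.   13.] hi [ 739. -248.  172.]
scene dip_cup 0.61 [218. 246.  36.  40.] 1107 med [766. -15.  32.] lo [737. -34.   5.] hi [797.  30.  53.]
scene spoon 0.88 [339. 164.  29.  61.] 541 med [439. -54.  14.] lo [ 399. -190.    2.] hi [478. -11.  22.]
scene steel_bowl 0.93 [303. 253.  70.  58.] 2999 med [640.  91.  28.] lo [591.  50.   5.] hi [705. 168.  57.]
scene tin 0.86 [183. 182.  39.  49.] 1509 med [ 767. -173.   74.] lo [ 732. -222.   10.] hi [ 797. -161.   94.]
top station 0.78 [458. 254. 154. 128.] 10312 med [ 565. -217.   65.] lo [ 449. -336.   24.] hi [683. -68. 153.]
top cover 0.88 [486. 265.  90.  83.] 5039 med [ 535. -269.  112.] lo [ 459. -341.   
[... 232 characters left out ...]
0.] hi [ 737. -250.  172.]
top dip_cup 0.96 [366. 167.  36.  27.] 699 med [774.  -6.  14.] lo [736. -34.  -1.] hi [798.  27.  52.]
top spoon 0.67 [404. 308.  83.  39.] 884 med [ 435. -102.   11.] lo [ 397. -196.   -2.] hi [478. -12.  21.]
top steel_bowl 0.67 [365. 167.  36.  26.] 689 med [775.  -6.  14.] lo [736. -34.  -1.] hi [800.  27.  52.]
top tin 0.66 [447. 170.  43.  39.] 1032 med [ 756. -189.   88.] lo [ 728. -226.   12.] hi [ 792. -162.   94.]
0.9 [ 211.12199432 -614.72292429  210.90407546] [[ 3.24848630e-01 -9.45766022e-01 -1.08113830e-06]
 [-9.45766021e-01 -3.24848629e-01  3.96341997e-05]
 [-3.78358857e-05 -1.18526116e-05 -9.99999999e-01]] [-0.21243265  0.39918701 -0.28049239] 14.0
```

```bash
python3 - <<'E'
from h import *
for c in ["scene","top"]:
    P=np.load(c+".npz")["P"]; m=cv2.erode(np.load(c+"_cover.npy").astype(np.uint8),np.ones((5,5)))>0
    Q=P[m]; Q=Q[Q[:,2]>60]
    for _ in range(5):
        ce=Q.mean(0); U,S,V=np.linalg.svd(Q-ce,full_matrices=False); n=V[2]*np.sign(V[2][2]); d=(Q-ce)@n; Q=Q[abs(d)<max(2*d.std(),2)]
    a=np.cross(n,[0,0,1]); a/=np.linalg.norm(a); a*=np.sign(a[0])
    th=np.arccos(n[2]); yaw=np.arctan2(a[1],a[0])
    n0=ce-n*3 # midplane
    # down-slope point at z=66
    g=np.cross(n,a); g*=np.sign(g[2]) # uphill
    hp=n0+g*(66-n0[2])/g[2]
    Qa=P[np.load(c+"_cover.npy")]; Qa=Qa[abs((Qa-ce)@n)<5]
    x=(Qa-hp)@a; r=(Qa-hp)@g
    xm=(np.percentile(x,1)+np.percentile(x,99))/2
    print(c,"angle",th,"yaw",yaw,"n",n.round(3),"g",g.round(3),"x rng",np.percentile(x,[1,99]),"r",np.percentile(r,[1,99.5]),"spine",(hp+a*xm).round(1), "std",d.std(), "r where x near mid",np.percentile(r[abs(x-xm)<25],99))
    st=P[np.load(c+"_station.npy")]; k=hp+a*xm; yv=np.array([-a[1],a[0],0])
    xs=(st-k)@a; ys=(st-k)@yv; print("station x,y pct",np.percentile(xs,[1,99]),np.percentile(ys,[1,99]))
a=cv2.imread("pics/scene.png"); b=cv2.imread("pics/top.png")
cv2.imwrite("pics/both.png",np.hstack([cv2.resize(a[20:320,120:420],(400,400)),cv2.resize(b[120:370,310:560],(400,400))]))
E
```

```text
scene angle 0.5831714895646929 yaw -0.503762364352813 n [0.266 0.482 0.835] g [-0.403 -0.731  0.551] x rng [-76.32064447  75.33188044] r [ -0.46981552 165.64999108] spine [ 568.8 -209.7   66. ] std 1.5302539394956154 r where x near mid 165.65799730986737
station x,y pct [-79.19502943  77.32752009] [-130.43862441  150.27597396]
top angle 0.5852262476500358 yaw -0.5044466796705843 n [0.267 0.484 0.834] g [-0.403 -0.73   0.552] x rng [-75.41224659  76.44205008] r [ -1.24886973 163.08031271] spine [ 567.8 -212.5   66. ] std 1.7510825573207232 r where x near mid 163.37361345152354
station x,y pct [-79.46145453  77.38975655] [-136.54854994  150.93370574]
```

View pics/both.png

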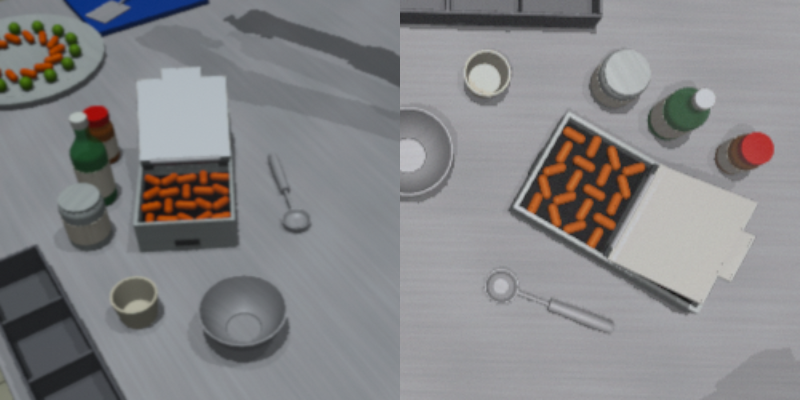

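The two cameras agree. The cover is at 0.584 rad, the station yaw is −0.504, and the spine is at about (568, −211). In the crop the tab points right and down in the top view, at about (737, 255), and the space outside it is empty. The jars stand on the far side, at station x ≥ 120. I'll approach from the tab side with the closed fingers nearly horizontal.

```bash
cat >> h.py <<'E'
from scipy.spatial.transform import Rotation as Ro
yw=-0.504; SP=np.array([568.3,-211.1,66.]); 
X=np.array([np.cos(yw),np.sin(yw),0]); Y=np.array([-np.sin(yw),np.cos(yw),0]); Z=np.array([0,0,1.])
def pose(x,y,z,beta,psi=0):
    "tip at station x,y, height z; tool beta deg below horizontal along +Y, skewed psi deg (positive to -X... about Z)"
    b=np.radians(beta); zt=np.cos(b)*Y-np.sin(b)*Z; xt=X
    R=np.stack([xt,np.cross(zt,xt),zt],1); R=Ro.from_euler('z',psi,degrees=True).as_matrix()@R
    tip=SP*[1,1,0]+X*x+Y*y+Z*z
    return tip-14*R[:,2],R
def cur():
    o=arm.get_obs(); return np.array(o["ee_pos"]),np.array(o["tcp_rot"]),o
def state():
    p,R,o=cur(); t=p+14*R[:,2]; d=t-SP; zs=[R[:,2]@X,R[:,2]@Y,R[2,2]]
    print("t",round(o["t"],2),"tip st x,y,z",round(d@X,1),round(d@Y,1),round(t[2],1),"r",round(np.hypot(d@Y,d[2]),1),"ang",round(np.degrees(np.arctan2(d[2],-d@Y)),1),"toolz",np.round(zs,2),"beta",round(np.degrees(np.arcsin(-R[2,2])),1),"F",np.round(o["force"],1),"w",round(o["width"],1),"q",np.round(o["joints"],0))
def plan(wps,p=None,R=None):
    "wps: list of ((p,R),nrows)"
    if p is None: p,R,_=cur()
    for (q,S),n in wps:
        rv=Ro.from_matrix(R.T@S).as_rotvec(degrees=True)
        for i in range(n):
            Ri=R@Ro.from_rotvec(rv*i/n,degrees=True).as_matrix()
            print(np.r_[(Ri.T@(q-p)/n/1000).round(4),(rv/n).round(2)].tolist())
        print("--"); p,R=q,S
E
python3 - <<'E'
from h import *
print([a for a in dir(arm) if a[0]!='_'])
state(); plan([(pose(-5,-215,150,20),20)])
E
```

```text
['MotionError', 'get_obs', 'sign_off', 'tip_extent']
t 0.9 tip st x,y,z -117.8 -525.9 196.9 r 542.0 ang 14.0 toolz [-0.  0. -1.] beta 90.0 F [-0.2  0.4 -0.3] w 85.5 q [70. 35. -1. 82.  0. 63. -2.]
[-0.0058, -0.0148, 0.0028, 3.33, -1.28, -1.83]
[-0.0053, -0.0148, 0.0038, 3.33, -1.28, -1.83]
[-0.0047, -0.0147, 0.0048, 3.33, -1.28, -1.83]
[-0.0041, -0.0146, 0.0057, 3.33, -1.28, -1.83]
[-0.0035, -0.0143, 0.0066, 3.33, -1.28, -1.83]
[-0.0029, -0.014, 0.0075, 3.33, -1.28, -1.83]
[-0.0023, -0.0136, 0.0084, 3.33, -1.28, -1.83]
[-0.0016, -0.0132, 0.0092, 3.33, -1.28, -1.83]
[-0.001, -0.0127, 0.01, 3.33, -1.28, -1.83]
[-0.0004, -0.0121, 0.0107, 3.33, -1.28, -1.83]
[0.0002, -0.0114, 0.0114, 3.33, -1.28, -1.83]
[0.0009, -0.0107, 0.0121, 3.33, -1.28, -1.83]
[0.0015, -0.01, 0.0126, 3.33, -1.28, -1.83]
[0.0021, -0.0092, 0.0132, 3.33, -1.28, -1.83]
[0.0026, -0.0083, 0.0136, 3.33, -1.28, -1.83]
[0.0032, -0.0074, 0.014, 3.33, -1.28, -1.83]
[0.0037, -0.0065, 0.0143, 3.33, -1.28, -1.83]
[0.0043, -0.0055, 0.0146, 3.33, -1.28, -1.83]
[0.0048, -0.0045, 0.0148, 3.33, -1.28, -1.83]
[0.0052, -0.0035, 0.0149, 3.33, -1.28, -1.83]
--
```

arm_command --pt "-0.006 -0.015 0.003 3.3 -1.3 -1.8 0" --pt "-0.005 -0.015 0.004 3.3 -1.3 -1.8 0" --pt "-0.005 -0.015 0.005 3.3 -1.3 -1.8 0" --pt "-0.004 -0.0146 0.006 3.3 -1.3 -1.8 0" --pt "-0.0035 -0.014 0.0066 3.3 -1.3 -1.8 0" --newtons 30

```text
t: 1.32
ee_pos: [275.0, -562.0, 198.7]
tcp_rot: [[0.487, -0.844, 0.223], [-0.869, -0.444, 0.218], [-0.085, -0.3, -0.95]]
force: [0.2, 0.7, -0.2]
width: 25.6
```

arm_command --pt "-0.003 -0.014 0.0075 3.3 -1.3 -1.8 0" --pt "-0.002 -0.0136 0.0084 3.3 -1.3 -1.8 0" --pt "-0.0016 -0.013 0.009 3.3 -1.3 -1.8 0" --pt "-0.001 -0.0127 0.01 3.3 -1.3 -1.8 0" --pt "-0.0004 -0.012 0.0107 3.3 -1.3 -1.8 0"

```text
t: 1.73
ee_pos: [336.4, -510.5, 186.9]
tcp_rot: [[0.646, -0.658, 0.386], [-0.755, -0.477, 0.45], [-0.112, -0.582, -0.805]]
force: [-0.1, -0.6, -0.5]
width: -0.1
```

```bash
python3 - <<'E'
from h import *
print(arm.tip_extent)
state(); plan([(pose(-5,-215,150,20),15)])
E
```

```text
14.0
t 1.73 tip st x,y,z -56.8 -366.0 175.6 r 382.1 ang 16.7 toolz [ 0.12  0.58 -0.81] beta 53.7 F [-0.1 -0.6 -0.5] w -0.1 q [ 81.  45. -20.  79. -20.  74.  21.]
[0.0002, -0.0072, 0.0078, 2.17, -0.85, -1.18]
[0.0004, -0.0068, 0.0081, 2.17, -0.85, -1.18]
[0.0007, -0.0065, 0.0083, 2.17, -0.85, -1.18]
[0.0009, -0.0062, 0.0085, 2.17, -0.85, -1.18]
[0.0012, -0.0058, 0.0087, 2.17, -0.85, -1.18]
[0.0014, -0.0055, 0.0089, 2.17, -0.85, -1.18]
[0.0017, -0.0051, 0.0091, 2.17, -0.85, -1.18]
[0.0019, -0.0047, 0.0093, 2.17, -0.85, -1.18]
[0.0021, -0.0043, 0.0094, 2.17, -0.85, -1.18]
[0.0024, -0.0039, 0.0095, 2.17, -0.85, -1.18]
[0.0026, -0.0035, 0.0096, 2.17, -0.85, -1.18]
[0.0028, -0.0031, 0.0097, 2.17, -0.85, -1.18]
[0.003, -0.0026, 0.0098, 2.17, -0.85, -1.18]
[0.0032, -0.0022, 0.0098, 2.17, -0.85, -1.18]
[0.0034, -0.0018, 0.0099, 2.17, -0.85, -1.18]
--
```

arm_command --pt "0.0005 -0.0105 0.012 3.3 -1.3 -1.8 0" --pt "0.001 -0.0098 0.0125 3.3 -1.3 -1.8 0" --pt "0.0016 -0.009 0.013 3.3 -1.3 -1.8 0" --pt "0.002 -0.0082 0.0133 3.3 -1.3 -1.8 0" --pt "0.0026 -0.0074 0.0137 3.3 -1.3 -1.8 0"

```text
t: 2.15
ee_pos: [395.4, -461.7, 169.5]
tcp_rot: [[0.782, -0.413, 0.466], [-0.618, -0.423, 0.662], [-0.076, -0.806, -0.587]]
force: [-0.7, -0.5, 0.6]
width: -0.0
```

```bash
python3 - <<'E'
from h import *
state(); plan([(pose(-5,-205,138,20),5)])
E
```

```text
t 2.15 tip st x,y,z -29.1 -291.6 161.3 r 306.8 ang 18.1 toolz [ 0.09  0.8  -0.59] beta 35.9 F [-0.7 -0.5  0.6] w -0.0 q [ 82.  54. -28.  77. -26.  80.  30.]
[0.0026, -0.0062, 0.0172, 3.13, -1.26, -1.66]
[0.0032, -0.0051, 0.0175, 3.13, -1.26, -1.66]
[0.0037, -0.0041, 0.0176, 3.13, -1.26, -1.66]
[0.0042, -0.003, 0.0178, 3.13, -1.26, -1.66]
[0.0046, -0.0019, 0.0178, 3.13, -1.26, -1.66]
--
```

arm_command --pt "0.0026 -0.0045 0.018 3.2 -1.3 -1.7 0" --pt "0.0032 -0.0035 0.018 3.2 -1.3 -1.7 0" --pt "0.0037 -0.0025 0.018 3.2 -1.3 -1.7 0" --pt "0.0042 -0.0015 0.018 3.2 -1.3 -1.7 0" --pt "0.0046 0 0.018 3.2 -1.3 -1.7 0"

```text
t: 2.57
ee_pos: [457.4, -404.7, 132.4]
tcp_rot: [[0.877, -0.152, 0.457], [-0.481, -0.295, 0.825], [0.009, -0.943, -0.332]]
force: [-0.5, 0.1, 0.6]
width: 0.0
```

```bash
python3 - <<'E'
from h import *
state(); plan([(pose(-5,-185,118,20),4),(pose(-5,-118,116,19),6)])
s=imaging.snapshot("scene"); cv2.imwrite("pics/pre.png",cv2.resize(s["img"][20:260,120:440,::-1],(800,600)))
E
```

```text
t 2.57 tip st x,y,z -3.6 -209.8 127.8 r 218.7 ang 16.4 toolz [ 0.    0.94 -0.33] beta 19.4 F [-0.5  0.1  0.6] w 0.0 q [ 80.  67. -35.  74. -29.  83.  39.]
[-0.0004, 0.0002, 0.0067, -0.15, -0.02, 0.13]
[-0.0004, 0.0002, 0.0067, -0.15, -0.02, 0.13]
[-0.0004, 0.0002, 0.0067, -0.15, -0.02, 0.13]
[-0.0004, 0.0001, 0.0067, -0.15, -0.02, 0.13]
--
[0.0, -0.0035, 0.0106, 0.17, 0.0, 0.0]
[0.0, -0.0034, 0.0106, 0.17, 0.0, 0.0]
[0.0, -0.0034, 0.0106, 0.17, 0.0, 0.0]
[0.0, -0.0034, 0.0106, 0.17, 0.0, 0.0]
[0.0, -0.0033, 0.0106, 0.17, 0.0, 0.0]
[0.0, -0.0033, 0.0107, 0.17, 0.0, 0.0]
--
```

View pics/pre.png

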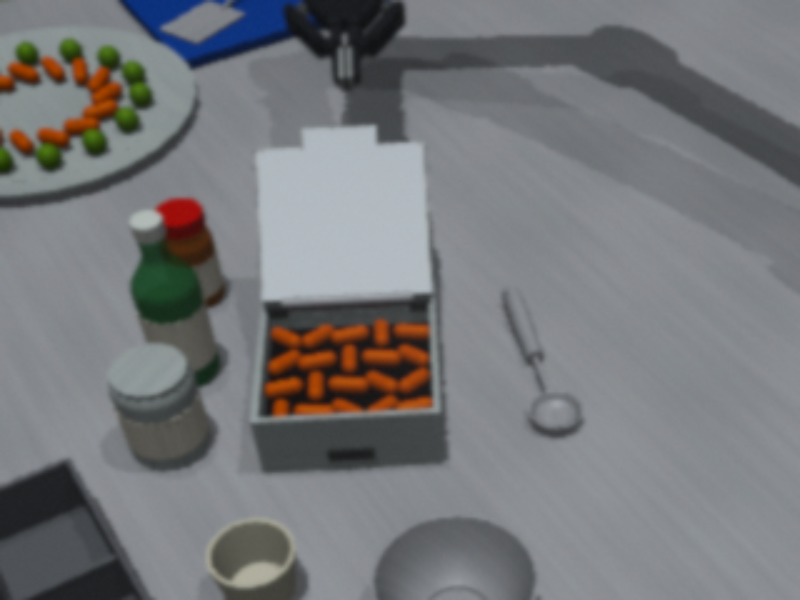

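The closed fingertips, at about (345, 75), line up with the tab at (340, 138). Next I slide them under it.

arm_command --pt "0 0.0002 0.01 0 0 0 0" --pt "0 0 0.01 0 0 0 0" --pt "0 0 0.01 0 0 0 0" --pt "0 -0.003 0.01 0 0 0 0" --pt "0 -0.0035 0.01 0 0 0 0"

```text
t: 3.03
ee_pos: [482.7, -357.3, 115.0]
tcp_rot: [[0.876, -0.159, 0.455], [-0.482, -0.292, 0.826], [0.001, -0.943, -0.332]]
force: [0.5, -0.4, -1.1]
width: -0.4
```

arm_command --pt "0 -0.0035 0.01 0 0 0 0" --pt "0 -0.0035 0.01 0 0 0 0" --pt "0 -0.0035 0.009 0 0 0 0" --pt "0 -0.0035 0.007 0 0 0 0" --pt "0 -0.001 0.004 0 0 0 0"

```text
t: 3.45
ee_pos: [506.3, -314.3, 120.4]
tcp_rot: [[0.877, -0.156, 0.454], [-0.48, -0.296, 0.826], [0.006, -0.942, -0.335]]
force: [0.1, 0.1, -0.3]
width: -0.0
```

```bash
python3 - <<'E'
from h import *
state()
E
```

```text
t 3.45 tip st x,y,z -4.5 -107.1 115.7 r 118.1 ang 24.9 toolz [-0.    0.94 -0.33] beta 19.6 F [ 0.1  0.1 -0.3] w -0.0 q [ 76.  65. -37.  85. -33.  71.  41.]
```

```bash
cat >> h.py <<'E'
def arc(th,r=130,gap=0,x=-5):
    be=20+(th-33.5)*65/146.5; a=np.radians(th)
    g=np.array([-np.cos(a),np.sin(a)]); n=np.array([np.sin(a),np.cos(a)])
    yz=r*g-(3+gap+11*abs(np.cos(a-np.radians(be))))*n
    return pose(x,yz[0],66+yz[1],be)
def arcplan(t0,t1,n,r=130,gap=0,first=2):
    ths=np.linspace(t0,t1,n-first+1)
    plan([(arc(ths[0],r,gap),first)]+[(arc(t,r,gap),1) for t in ths[1:]])
def cover():
    s=imaging.snapshot("scene"); P=cloud(s)
    for r in models.regions_of(s,"cover")[:1]:
        Q=P[cv2.erode(r["pixels"].astype(np.uint8),np.ones((3,3)))>0]; D=Q-SP; D=D[np.hypot(D@Y,D[:,2])>20]
        d=D; y,z=np.median(d@Y),np.median(d[:,2])
        an=np.degrees(np.arctan2(d[:,2],-(d@Y))); print("cover conf",round(r["conf"],2),"ang pct",np.percentile(an,[10,50,90]).round(1),"n",len(d))
    return s
E
python3 - <<'E'
from h import *
state(); arcplan(33,46,10,first=4)
E
```

```text
t 3.45 tip st x,y,z -4.5 -107.1 115.7 r 118.1 ang 24.9 toolz [-0.    0.94 -0.33] beta 19.6 F [ 0.1  0.1 -0.3] w -0.0 q [ 76.  65. -37.  85. -33.  71.  41.]
[-0.0001, -0.0015, -0.003, -0.06, 0.01, 0.1]
[-0.0001, -0.0015, -0.003, -0.06, 0.01, 0.1]
[-0.0001, -0.0015, -0.003, -0.06, 0.01, 0.1]
[-0.0001, -0.0015, -0.003, -0.06, 0.01, 0.1]
--
[0.0, -0.0052, 0.0007, -0.96, -0.0, 0.0]
--
[0.0, -0.0052, 0.0008, -0.96, 0.0, -0.0]
--
[-0.0, -0.0052, 0.0009, -0.96, 0.0, 0.0]
--
[0.0, -0.0051, 0.0011, -0.96, -0.0, -0.0]
--
[0.0, -0.0051, 0.0012, -0.96, 0.0, 0.0]
--
[-0.0, -0.0051, 0.0013, -0.96, -0.0, -0.0]
--
```

arm_command --pt "0 -0.0015 -0.003 0 0 0 0" --pt "0 -0.0015 -0.003 0 0 0 0" --pt "0 -0.0015 -0.003 0 0 0 0" --pt "0 -0.002 -0.002 0 0 0 0" --pt "0 -0.004 0.0007 -1 0 0 0"

```text
t: 3.87
ee_pos: [502.4, -321.3, 133.0]
tcp_rot: [[0.876, -0.167, 0.452], [-0.482, -0.311, 0.819], [0.004, -0.936, -0.353]]
force: [0.0, -0.3, -0.2]
width: -0.3
```

arm_command --pt "0 -0.004 0.0007 -0.9 0 0 0" --pt "0 -0.004 0.0008 -0.9 0 0 0" --pt "0 -0.004 0.0008 -0.9 0 0 0" --pt "0 -0.004 0.001 -0.9 0 0 0" --pt "0 -0.004 0.001 -0.9 0 0 0"

```text
t: 4.28
ee_pos: [507.5, -314.4, 150.4]
tcp_rot: [[0.873, -0.209, 0.44], [-0.487, -0.386, 0.784], [0.006, -0.899, -0.439]]
force: [-2.5, -3.1, -0.5]
width: -0.3
```

```bash
python3 - <<'E'
from h import *
state(); cover(); arcplan(44,60,10,first=1)
E
```

```text
t 4.28 tip st x,y,z -3.3 -107.3 144.3 r 132.8 ang 36.1 toolz [ 0.01  0.9  -0.44] beta 26.0 F [-2.5 -3.1 -0.5] w -0.3 q [ 74.  58. -36.  87. -32.  69.  37.]
[-0.0018, -0.0014, 0.0027, 1.21, -0.34, 0.36]
--
[0.0, -0.0042, 0.001, -0.79, -0.0, -0.0]
--
[-0.0, -0.0042, 0.0011, -0.79, 0.0, 0.0]
--
[-0.0, -0.0041, 0.0012, -0.79, -0.0, -0.0]
--
[0.0, -0.0041, 0.0012, -0.79, -0.0, 0.0]
--
[0.0, -0.0041, 0.0013, -0.79, -0.0, 0.0]
--
[-0.0, -0.0041, 0.0014, -0.79, 0.0, -0.0]
--
[0.0, -0.0041, 0.0015, -0.79, -0.0, -0.0]
--
[-0.0, -0.004, 0.0015, -0.79, 0.0, -0.0]
--
[0.0, -0.004, 0.0016, -0.79, 0.0, 0.0]
--
```

arm_command --pt "-0.001 -0.004 0.001 -0.3 0 0.2 0" --pt "0 -0.0042 0.001 -0.5 0 0 0" --pt "0 -0.0042 0.0011 -0.6 0 0 0" --pt "0 -0.0042 0.0012 -0.6 0 0 0" --pt "0 -0.0042 0.0013 -0.7 0 0 0"

```text
t: 4.8
ee_pos: [512.9, -304.0, 166.5]
tcp_rot: [[0.87, -0.238, 0.432], [-0.493, -0.425, 0.759], [0.003, -0.873, -0.487]]
force: [-3.5, -5.1, 1.3]
width: 0.1
```

arm_command --pt "0 -0.0042 0.0014 -0.7 0 0 0" --pt "0 -0.0042 0.0015 -0.7 0 0 0" --pt "0 -0.0042 0.0016 -0.7 0 0 0" --pt "0 -0.0042 0.0017 -0.7 0 0 0" --pt "0 -0.0042 0.0018 -0.7 0 0 0"

```text
t: 5.22
ee_pos: [520.9, -289.5, 182.9]
tcp_rot: [[0.869, -0.268, 0.417], [-0.495, -0.475, 0.728], [0.003, -0.838, -0.545]]
force: [-3.0, -4.4, 2.0]
width: -0.4
```

```bash
cat >> h.py <<'E'
def theta():
    p,R,o=cur(); d=p+14*R[:,2]-SP; y,z=d@Y,d[2]; al=np.degrees(np.arctan2(z,-y)); r=np.hypot(y,z); be=np.degrees(np.arcsin(-R[2,2]))
    th=al
    for _ in range(20): th=al+np.degrees(np.arcsin((3+11*abs(np.cos(np.radians(th-be))))/r))
    print("theta",round(th,1),"beta",round(be,1),"want",round(20+(th-33.5)*65/146.5,1),"along",round(r*np.cos(np.radians(th-al)),1)); return th
def cover(c="scene"):
    s=imaging.snapshot(c); P=cloud(s); D=(P-SP); x,y=D@X,D@Y; z=D[...,2]; r=np.hypot(y,z)
    w=s["img"].astype(int); white=(w.min(-1)>150)&(w.max(-1)-w.min(-1)<25)
    m=(s["depth"]>0)&(abs(x)<75)&(abs(x)>45)&(r>40)&(r<150)&(z>1)&(P[...,2]>60)
    an=np.degrees(np.arctan2(z,-y))[m]; hist=np.histogram(an,36,(0,180))[0]; print(c,"ang hist peak",np.argmax(hist)*5,hist.max(),"median",np.median(an[abs(an-np.argmax(hist)*5-2.5)<6]).round(1)); return s
E
python3 - <<'E'
from h import *
state(); th=theta(); cover("top"); arcplan(th+1.8,th+18,10,first=1)
E
```

```text
t 5.22 tip st x,y,z -3.4 -79.8 175.3 r 135.3 ang 53.9 toolz [ 0.01  0.84 -0.54] beta 33.0 F [-3.  -4.4  2. ] w -0.4 q [ 71.  51. -35.  90. -32.  65.  33.]
theta 59.3 beta 33.0 want 31.5 along 134.7
top ang hist peak 45 717 median 49.7
[-0.0014, 0.0009, 0.0052, 0.72, -0.7, -0.11]
--
[0.0, -0.004, 0.0017, -0.8, -0.0, -0.0]
--
[-0.0, -0.004, 0.0018, -0.8, 0.0, 0.0]
--
[0.0, -0.004, 0.0019, -0.8, -0.0, 0.0]
--
[0.0, -0.0039, 0.0019, -0.8, -0.0, -0.0]
--
[-0.0, -0.0039, 0.002, -0.8, 0.0, 0.0]
--
[-0.0, -0.0039, 0.0021, -0.8, -0.0, -0.0]
--
[-0.0, -0.0038, 0.0021, -0.8, 0.0, -0.0]
--
[-0.0, -0.0038, 0.0022, -0.8, 0.0, -0.0]
--
[0.0, -0.0037, 0.0023, -0.8, 0.0, 0.0]
--
```

```bash
python3 - <<'E'
from h import *
s=imaging.snapshot("scene"); t=imaging.snapshot("top")
cv2.imwrite("pics/m1.png",np.hstack([cv2.resize(s["img"][20:220,160:360,::-1],(400,400)),cv2.resize(t["img"][170:370,390:590,::-1],(400,400))]))
for q in (s,t):
    r=models.regions_of(q,"cover")
    if r:
        P=cloud(q)[cv2.erode(r[0]["pixels"].astype(np.uint8),np.ones((5,5)))>0]; D=P-SP; D=D[(abs(D@X)>20)&(D[:,2]>5)]
        f=np.polyfit(D@Y,D[:,2],1); print(r[0]["conf"],len(D),f,np.degrees(np.arctan(-f[0])), np.percentile(D@Y,[2,98]),np.percentile(D[:,2],[2,98]))
E
```

```text
0.66 3070 [ 0.47143073 84.68749651] -25.240630256199907 [-93.47382797  -0.84143135] [  7.69017434 117.17177249]
0.84 2706 [  1.02567296 119.74808242] -45.7261158763604 [-95.31990259  -2.96922608] [  7.89621145 117.526874  ]
```

View pics/m1.png

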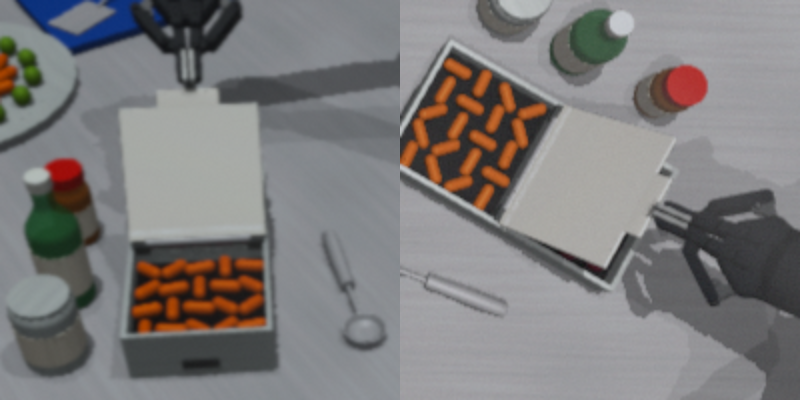

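The lid has risen to about 51°. The tip is hidden by the tab, at about (190, 85) in the left crop and (655, 207) in the right one. I'll check kinematics against vision by projecting the tool axis.

```bash
python3 - <<'E'
from h import *
p,R,o=cur()
for c in ("scene","top"):
    s=imaging.snapshot(c); f,Rc,t=cam(s); P=cloud(s); im=s["img"].copy()
    print(c)
    for k in (14,0,-10,-20,-30,-40,-60):
        w=p+k*R[:,2]; q=Rc@w+t; u,v=q[0]/q[2]*f+s["cx"],q[1]/q[2]*f+s["cy"]
        ui,vi=int(round(u)),int(round(v)); D=P[vi,ui]-SP
        print(k,round(u),round(v),"depth exp",round(q[2]),"seen",round(float(s["depth"][vi,ui])),"seen pt st",np.round([D@X,D@Y,D[2]],0),"axis st",np.round([(w-SP)@X,(w-SP)@Y,w[2]-66],0),im[vi,ui])
    # lid line: median z per Y bin for off-centre strips
    D=P-SP; x,y,z=D@X,D@Y,D[...,2]; w=s["img"].astype(int)
    m=(s["depth"]>0)&(abs(x)<70)&(abs(x)>40)&(z>4)&(w.min(-1)>130)&(y<0)
    for lo in range(-110,0,15):
        k=m&(y>=lo)&(y<lo+15); print(lo+7,np.median(z[k]).round() if k.sum()>5 else None,k.sum(),end="; ")
    print()
E
```

```text
scene
14 255 78 depth exp 1032 seen 1040 seen pt st [ -4. -86. 106.] axis st [ -3. -79. 110.] [167 170 166]
0 254 72 depth exp 1034 seen 1037 seen pt st [ -2. -93. 116.] axis st [ -4. -90. 118.] [165 167 163]
-10 254 68 depth exp 1035 seen 1035 seen pt st [ -3. -99. 123.] axis st [ -4. -99. 123.] [162 164 161]
-20 254 63 depth exp 1036 seen 1036 seen pt st [  -4. -108.  129.] axis st [  -4. -107.  129.] [38 38 40]
-30 254 59 depth exp 1037 seen 1022 seen pt st [  -5. -102.  142.] axis st [  -4. -116.  134.] [76 79 80]
-40 254 55 depth exp 1038 seen 1025 seen pt st [  -6. -112.  146.] axis st [  -4. -124.  140.] [102 104 105]
-60 253 46 depth exp 1040 seen 1028 seen pt st [  -4. -130.  157.] axis st [  -4. -141.  150.] [ 99 102 102]
-103 112.0 9; -88 106.0 272; -73 89.0 282; -58 71.0 281; -43 54.0 271; -28 37.0 276; -13 19.0 278; 2 9.0 67; 
top
14 502 268 depth exp 1126 seen 1138 seen pt st [  0. -83.  98.] axis st [ -3. -79. 110.] [169 168 165]
0 508 271 depth exp 1118 seen 1129 seen pt st [ -1. -94. 106.] axis st [ -4. -90. 118.] [169 169 166]
-10 513 273 depth exp 1112 seen 1115 seen pt st [  -3. -100.  121.] axis st [ -4. -99. 123.] [165 162 160]
-20 517 275 depth exp 1106 seen 1097 seen pt st [  -6. -104.  138.] axis st [  -4. -107.  129.] [101 102 103]
-30 522 277 depth exp 1100 seen 1092 seen pt st [  -5. -113.  143.] axis st [  -4. -116.  134.] [114 116 117]
-40 526 279 depth exp 1095 seen 1087 seen pt st [  -6. -120.  147.] axis st [  -4. -124.  140.] [130 131 131]
-60 536 284 depth exp 1083 seen 1070 seen pt st [  -8. -136.  164.] axis st [  -4. -141.  150.] [52 53 54]
-103 110.0 31; -88 104.0 281; -73 87.0 262; -58 70.0 251; -43 53.0 241; -28 35.0 232; -13 18.0 219; 2 7.0 54;
```

```bash
python3 - <<'E'
from h import *
s=imaging.snapshot("scene"); f,Rc,t=cam(s)
for k in (14,5,-5,-20,-30):
    q=Rc@(np.array([457.4,-404.7,132.4])+k*np.array([.457,.825,-.332]))+t; u,v=q[0]/q[2]*f+s["cx"],q[1]/q[2]*f+s["cy"]
    print(k,((u-120)*2.5).round(),((v-20)*2.5).round())
w=imaging.snapshot("wrist"); save(w,"w.png")
E
```

```text
14 345.0 115.0
5 345.0 107.0
-5 345.0 99.0
-20 345.0 87.0
-30 344.0 79.0
```

View pics/w.png

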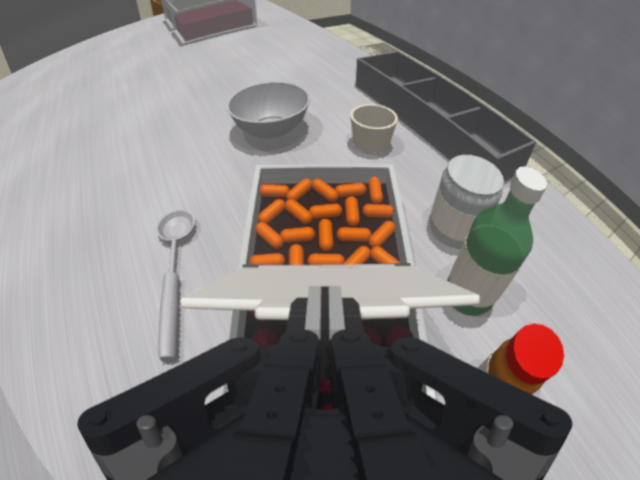

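The wrist view shows the fingertips at (325, 287) over the tab's end edge, not under it. The axis projection also suggests the fingers are about 30 mm shorter than assumed. I'll back off along the tool axis and measure the real tip in free space.

arm_command --pt "0 0 -0.01 0 0 0 0" --pt "0 0 -0.012 0 0 0 0" --pt "0 0 -0.012 0 0 0 0" --pt "0 0 -0.008 0 0 0 0" --pt "0 0 0 0 0 0 0"

```text
t: 6.08
ee_pos: [503.2, -314.8, 207.5]
tcp_rot: [[0.874, -0.262, 0.41], [-0.487, -0.464, 0.74], [-0.004, -0.846, -0.533]]
force: [0.3, 0.5, 0.5]
width: -0.4
```

```bash
cat >> h.py <<'E'
def tips():
    p,R,o=cur()
    for c in ("scene","top","wrist"):
        s=imaging.snapshot(c)
        if c=="wrist":
            f=240/np.tan(np.radians(s["fov_y"])/2); Rc=cv2.Rodrigues(np.array(s["rvec"],float))[0]; t=np.array(s["tvec"],float).ravel()
            for k in (14,0,-20,-40):
                for e in (-11,0,11):
                    q=Rc@(p+k*R[:,2]+e*R[:,1])+t; a=np.arctan2(np.hypot(q[0],q[1]),q[2]); h=np.hypot(q[0],q[1]); print("wrist",k,e,(s["cx"]+f*a*q[0]/h).round(),(s["cy"]+f*a*q[1]/h).round())
            save(s,"w%d.png"%int(o["t"]*100)); continue
        L=(cloud(s)-p)@R; m=(s["depth"]>0)&(abs(L[...,0])<18)&(abs(L[...,1])<20)&(L[...,2]>-70)&(L[...,2]<40)
        for lo in range(-70,30,5):
            k=m&(L[...,2]>=lo)&(L[...,2]<lo+5)
            if k.sum(): print(c,lo,k.sum(),"x",np.percentile(L[...,0][k],[5,95]).round(),"y",np.percentile(L[...,1][k],[5,50]).round(), s["img"][k].mean(0).round())
E
python3 - <<'E'
from h import *
state(); tips()
E
```

```text
t 6.08 tip st x,y,z -7.0 -110.4 200.1 r 173.7 ang 50.5 toolz [ 0.    0.85 -0.53] beta 32.2 F [0.3 0.5 0.5] w -0.4 q [ 73.  50. -35.  86. -31.  71.  31.]
scene -70 32 x [-17.  16.] y [-16. -12.] [32. 37. 44.]
scene -65 47 x [-17.  17.] y [-18. -11.] [30. 33. 38.]
scene -60 33 x [-14.  12.] y [-17. -11.] [58. 61. 63.]
scene -55 29 x [-12.  12.] y [-14. -11.] [87. 91. 92.]
scene -50 29 x [-13.  11.] y [-13. -10.] [82. 86. 87.]
scene -45 25 x [-11.  12.] y [-15. -11.] [ 97. 101. 102.]
scene -40 26 x [-12.  12.] y [-14. -10.] [ 95.  99. 100.]
scene -35 31 x [-13.  13.] y [-15. -10.] [93. 96. 98.]
scene -30 36 x [-12.  11.] y [-13.  -9.] [76. 79. 80.]
scene -25 32 x [-6.  6.] y [-12.  -6.] [60. 62. 64.]
scene -20 2 x [-4.  4.] y [-10.  -9.] [48. 50. 52.]
scene 15 3 x [-3.  1.] y [5. 6.] [132. 136. 136.]
scene 20 35 x [-15.  15.] y [2. 5.] [159. 163. 160.]
scene 25 42 x [-16.  16.] y [1. 6.] [168. 170. 167.]
top -70 54 x [-16.  15.] y [-14. -11.] [59. 60. 62.]
top -65 50 x [-16.  15.] y [-15. -11.] [60. 60. 63.]
top -60 41 x [-13.  12.] y [-14.  -8.] [70. 70. 72.]
top -55 42 x [-13.  11.] y [-13.  -9.] [86. 87. 88.]
top -50 43 x [-13.  12.] y [-13.  -8.] [90. 90. 92.]
top -45 41 x [-12.  14.] y [-14.  -9.] [91. 92. 93.]
top -40 39 x [-13.  12.] y [-13. -10.] [86. 87. 89.]
top -35 42 x [-12.  13.] y [-14.  -9.] [86. 87. 89.]
top -30 34 x [-11.  13.] y [-12.  -9.] [100. 101. 103.]
top -25 21 x [-6.  6.] y [-14. -10.] [104. 104. 105.]
top -20 3 x [-6.  2.] y [-9. -8.] [105. 105. 108.]
top 15 3 x [-2.  3.] y [2. 6.] [181. 179. 179.]
top 20 47 x [-16.  16.] y [2. 7.] [180. 180. 179.]
top 25 43 x [-16.  17.] y [4. 7.] [171. 170. 166.]
wrist 14 -11 325.0 253.0
wrist 14 0 325.0 273.0
wrist 14 11 325.0 292.0
wrist 0 -11 325.0 264.0
wrist 0 0 325.0 285.0
wrist 0 11 325.0 305.0
wrist -20 -11 325.0 282.0
wrist -20 0 325.0 305.0
wrist -20 11 325.0 326.0
wrist -40 -11 325.0 304.0
wrist -40 0 325.0 329.0
wrist -40 11 325.0 352.0
```

Both cameras agree: the fingers really end 20 mm behind the reported TCP and are about ±11 mm thick. I'll use that, go under the tab properly and continue from the lid's present angle of about 49°.

```bash
sed -i 's/tip-14\*R/tip+20*R/; s/t=p+14\*R\[:,2\]; d/t=p-20*R[:,2]; d/; s/d=p+14\*R\[:,2\]-SP/d=p-20*R[:,2]-SP/' h.py; grep -c "20\*R" h.py
python3 - <<'E'
from h import *
state(); plan([(pose(-5,-158,150,30),6),(arc(49,142,9),5),(arc(49,142,0),4)])
print(arc(49,142,0)[0])
E
```

```text
3
t 6.23 tip st x,y,z -7.8 -137.2 217.7 r 204.5 ang 47.9 toolz [-0.    0.85 -0.53] beta 32.1 F [-0.2  1.1  0.7] w -0.2 q [ 73.  50. -35.  87. -31.  71.  32.]
[0.0005, 0.0113, 0.0031, 0.35, 0.01, -0.05]
[0.0005, 0.0113, 0.003, 0.35, 0.01, -0.05]
[0.0005, 0.0113, 0.0029, 0.35, 0.01, -0.05]
[0.0005, 0.0113, 0.0029, 0.35, 0.01, -0.05]
[0.0005, 0.0113, 0.0028, 0.35, 0.01, -0.05]
[0.0005, 0.0114, 0.0027, 0.35, 0.01, -0.05]
--
[0.0, -0.0065, 0.0075, 0.62, -0.0, -0.0]
[0.0, -0.0064, 0.0075, 0.62, -0.0, -0.0]
[0.0, -0.0064, 0.0076, 0.62, -0.0, -0.0]
[0.0, -0.0063, 0.0077, 0.62, -0.0, -0.0]
[0.0, -0.0062, 0.0077, 0.62, -0.0, -0.0]
--
[0.0, -0.0021, 0.0008, 0.0, 0.0, 0.0]
[0.0, -0.0021, 0.0008, 0.0, 0.0, 0.0]
[0.0, -0.0021, 0.0008, 0.0, 0.0, 0.0]
[0.0, -0.0021, 0.0008, 0.0, 0.0, 0.0]
--
[ 522.73941026 -283.35755603  155.47366013]
```

arm_command --pt "0.0005 0.012 0.001 0.4 0 0 0" --pt "0.0005 0.012 0.001 0.4 0 0 0" --pt "0.0005 0.012 0.002 0.4 0 0 0" --pt "0.0005 0.012 0.002 0.4 0 0 0" --pt "0.0005 0.011 0.003 0.4 0 0 0"

```text
t: 6.65
ee_pos: [494.7, -332.3, 148.0]
tcp_rot: [[0.877, -0.242, 0.415], [-0.48, -0.435, 0.762], [-0.004, -0.867, -0.498]]
force: [0.0, -1.3, 0.4]
width: 0.1
```

```bash
python3 - <<'E'
from h import *
state(); plan([(pose(-5,-153,148,28),2),(arc(49,142,9),5),(arc(49,142,0),3)])
E
```

```text
t 6.65 tip st x,y,z -5.8 -159.0 158.0 r 183.7 ang 30.0 toolz [-0.    0.87 -0.5 ] beta 29.9 F [ 0.  -1.3  0.4] w 0.1 q [ 74.  57. -34.  85. -29.  70.  36.]
[0.0005, 0.0025, 0.0051, 0.93, 0.14, -0.05]
[0.0004, 0.0026, 0.005, 0.93, 0.14, -0.05]
--
[-0.0, -0.006, 0.0066, 0.22, -0.0, -0.0]
[-0.0, -0.006, 0.0066, 0.22, -0.0, -0.0]
[-0.0, -0.0059, 0.0067, 0.22, -0.0, -0.0]
[-0.0, -0.0059, 0.0067, 0.22, -0.0, -0.0]
[-0.0, -0.0059, 0.0067, 0.22, -0.0, -0.0]
--
[0.0, -0.0028, 0.0011, 0.0, 0.0, 0.0]
[0.0, -0.0028, 0.0011, 0.0, 0.0, 0.0]
[0.0, -0.0028, 0.0011, 0.0, 0.0, 0.0]
--
```

arm_command --pt "0.0005 0.0025 0.006 0.9 0 0 0" --pt "0.0004 0.0026 0.006 0.9 0 0 0" --pt "0 -0.006 0.008 0.2 0 0 0" --pt "0 -0.006 0.008 0.2 0 0 0" --pt "0 -0.006 0.008 0.2 0 0 0"

```text
t: 7.07
ee_pos: [512.0, -300.1, 133.9]
tcp_rot: [[0.874, -0.232, 0.427], [-0.486, -0.392, 0.781], [-0.014, -0.89, -0.455]]
force: [0.0, 0.0, 0.6]
width: 0.2
```

arm_command --pt "0 -0.005 0.0067 0.2 0 0 0" --pt "0 -0.005 0.006 0.2 0 0 0" --pt "0 -0.003 0.002 0 0 0 0" --pt "0 -0.002 0.001 0 0 0 0" --pt "0 -0.002 0.001 0 0 0 0"

```text
t: 7.48
ee_pos: [526.4, -272.8, 146.5]
tcp_rot: [[0.878, -0.221, 0.424], [-0.478, -0.389, 0.787], [-0.009, -0.894, -0.447]]
force: [-1.5, -2.6, -0.7]
width: 0.5
```

```bash
python3 - <<'E'
from h import *
state(); th=theta(); arcplan(th+2,th+20,10,142,first=1)
w=imaging.snapshot("wrist"); s=imaging.snapshot("top"); cv2.imwrite("pics/m2.png",np.hstack([cv2.resize(w["img"][150:450,150:450,::-1],(400,400)),cv2.resize(s["img"][170:370,390:590,::-1],(400,400))]))
E
```

```text
t 7.48 tip st x,y,z -6.7 -92.1 155.4 r 128.4 ang 44.1 toolz [-0.01  0.89 -0.45] beta 26.6 F [-1.5 -2.6 -0.7] w 0.5 q [ 72.  58. -37.  90. -33.  64.  37.]
theta 50.0 beta 26.6 want 27.3 along 127.7
[0.0017, -0.0098, -0.0115, -1.63, 0.52, -0.32]
--
[0.0, -0.0045, 0.0017, -0.89, 0.0, 0.0]
--
[0.0, -0.0044, 0.0018, -0.89, -0.0, -0.0]
--
[-0.0, -0.0044, 0.0019, -0.89, -0.0, 0.0]
--
[0.0, -0.0044, 0.002, -0.89, 0.0, -0.0]
--
[-0.0, -0.0043, 0.0021, -0.89, -0.0, 0.0]
--
[0.0, -0.0043, 0.0022, -0.89, 0.0, 0.0]
--
[0.0, -0.0042, 0.0023, -0.89, 0.0, -0.0]
--
[-0.0, -0.0042, 0.0024, -0.89, 0.0, 0.0]
--
[0.0, -0.0041, 0.0025, -0.89, -0.0, -0.0]
--
```

View pics/m2.png

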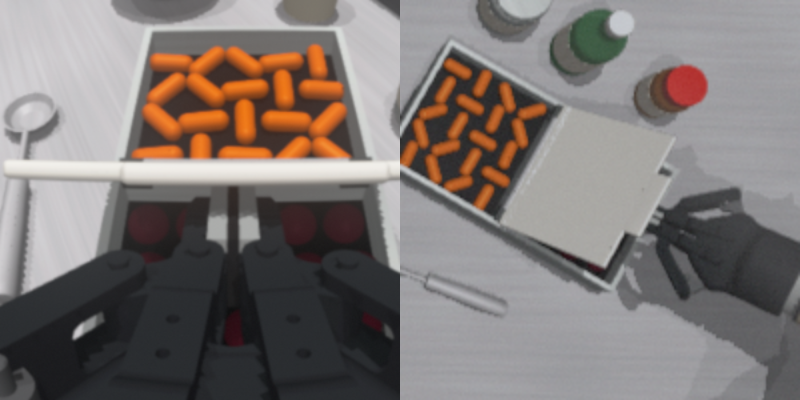

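The fingers now sit under the tab: the wrist view shows the tab edge at row ~170 hiding the tips. Contact gives θ ≈ 50°, matching the cameras. I push on along the arc.

arm_command --pt "0 -0.0042 0.0012 -0.9 0 0 0" --pt "0 -0.0042 0.0013 -0.9 0 0 0" --pt "0 -0.0042 0.0014 -0.9 0 0 0" --pt "0 -0.0042 0.0015 -0.9 0 0 0" --pt "0 -0.0042 0.0016 -0.9 0 0 0"

```text
t: 8.0
ee_pos: [532.2, -262.6, 157.5]
tcp_rot: [[0.874, -0.266, 0.406], [-0.485, -0.457, 0.746], [-0.013, -0.849, -0.528]]
force: [-1.2, -1.3, -3.0]
width: 0.5
```

arm_command --pt "0 -0.0042 0.0017 -0.9 0 0 0" --pt "0 -0.0042 0.0018 -0.9 0 0 0" --pt "0 -0.0042 0.0019 -0.9 0 0 0" --pt "0 -0.0042 0.002 -0.9 0 0 0" --pt "0 -0.0042 0.002 -0.9 0 0 0"

```text
t: 8.42
ee_pos: [543.0, -243.6, 171.9]
tcp_rot: [[0.875, -0.299, 0.381], [-0.485, -0.522, 0.702], [-0.011, -0.799, -0.601]]
force: [-0.6, -1.2, -1.9]
width: -0.0
```

```bash
python3 - <<'E'
from h import *
state(); th=theta(); cover("top"); arcplan(th+2,th+30,15,130,first=1)
E
```

```text
t 8.42 tip st x,y,z -6.4 -56.6 184.0 r 130.8 ang 64.3 toolz [-0.01  0.8  -0.6 ] beta 37.0 F [-0.6 -1.2 -1.9] w -0.0 q [ 66.  49. -34.  94. -32.  59.  30.]
theta 69.7 beta 37.0 want 36.1 along 130.3
top ang hist peak 70 693 median 70.7
[0.0015, -0.0009, 0.0018, -0.07, 0.37, -0.37]
--
[0.0, -0.0037, 0.0024, -0.89, 0.0, 0.0]
--
[-0.0, -0.0037, 0.0025, -0.89, -0.0, -0.0]
--
[0.0, -0.0036, 0.0025, -0.89, -0.0, -0.0]
--
[0.0, -0.0036, 0.0026, -0.89, 0.0, 0.0]
--
[-0.0, -0.0035, 0.0027, -0.89, 0.0, -0.0]
--
[0.0, -0.0035, 0.0028, -0.89, 0.0, 0.0]
--
[-0.0, -0.0034, 0.0029, -0.89, -0.0, -0.0]
--
[0.0, -0.0033, 0.0029, -0.89, -0.0, -0.0]
--
[-0.0, -0.0033, 0.003, -0.89, 0.0, 0.0]
--
[0.0, -0.0032, 0.0031, -0.89, -0.0, -0.0]
--
[-0.0, -0.0032, 0.0032, -0.89, -0.0, 0.0]
--
[0.0, -0.0031, 0.0032, -0.89, 0.0, -0.0]
--
[-0.0, -0.003, 0.0033, -0.89, -0.0, -0.0]
--
[0.0, -0.003, 0.0034, -0.89, -0.0, 0.0]
--
```

arm_command --pt "0 -0.0037 0.0024 -0.8 0 0 0" --pt "0 -0.0037 0.0024 -0.8 0 0 0" --pt "0 -0.0037 0.0025 -0.9 0 0 0" --pt "0 -0.0036 0.0025 -0.9 0 0 0" --pt "0 -0.0036 0.0026 -0.9 0 0 0"

```text
t: 8.88
ee_pos: [554.9, -222.2, 180.9]
tcp_rot: [[0.875, -0.327, 0.356], [-0.483, -0.577, 0.658], [-0.01, -0.748, -0.664]]
force: [-0.4, -1.6, -1.8]
width: 0.2
```

arm_command --pt "0 -0.0035 0.0027 -0.9 0 0 0" --pt "0 -0.0035 0.0028 -0.9 0 0 0" --pt "0 -0.0034 0.0029 -0.9 0 0 0" --pt "0 -0.0033 0.003 -0.9 0 0 0" --pt "0 -0.0033 0.003 -0.9 0 0 0"

```text
t: 9.3
ee_pos: [566.9, -200.1, 184.1]
tcp_rot: [[0.876, -0.356, 0.326], [-0.483, -0.632, 0.606], [-0.01, -0.688, -0.726]]
force: [-1.5, -1.7, -0.6]
width: 0.2
```

arm_command --pt "0 -0.0032 0.0031 -0.9 0 0 0" --pt "0 -0.0032 0.0032 -0.9 0 0 0" --pt "0 -0.0031 0.0032 -0.9 0 0 0" --pt "0 -0.003 0.0033 -0.9 0 0 0" --pt "0 -0.003 0.0034 -0.9 0 0 0"

```text
t: 9.72
ee_pos: [579.0, -177.6, 182.9]
tcp_rot: [[0.876, -0.382, 0.294], [-0.482, -0.682, 0.549], [-0.01, -0.623, -0.782]]
force: [-0.7, -0.9, -1.2]
width: 0.3
```

```bash
python3 - <<'E'
from h import *
state(); th=theta(); cover("scene"); arcplan(th+2,th+40,20,130,first=1)
E
```

```text
t 9.72 tip st x,y,z -6.7 22.0 198.5 r 134.4 ang 99.4 toolz [-0.01  0.62 -0.78] beta 51.4 F [-0.7 -0.9 -1.2] w 0.3 q [ 52.  40. -29.  96. -27.  51.  17.]
theta 103.6 beta 51.4 want 51.1 along 134.0
scene ang hist peak 100 875 median 104.2
[0.0024, 0.0031, 0.0052, -0.63, 0.54, -0.11]
--
[0.0, -0.0027, 0.0036, -0.89, -0.0, -0.0]
--
[-0.0, -0.0026, 0.0037, -0.89, -0.0, -0.0]
--
[-0.0, -0.0025, 0.0038, -0.89, -0.0, 0.0]
--
[0.0, -0.0025, 0.0038, -0.89, 0.0, 0.0]
--
[-0.0, -0.0024, 0.0039, -0.89, -0.0, -0.0]
--
[-0.0, -0.0023, 0.0039, -0.89, 0.0, -0.0]
--
[0.0, -0.0022, 0.004, -0.89, -0.0, 0.0]
--
[0.0, -0.0021, 0.0041, -0.89, 0.0, -0.0]
--
[0.0, -0.002, 0.0041, -0.89, 0.0, 0.0]
--
[-0.0, -0.002, 0.0042, -0.89, -0.0, -0.0]
--
[-0.0, -0.0019, 0.0042, -0.89, -0.0, -0.0]
--
[0.0, -0.0018, 0.0042, -0.89, -0.0, -0.0]
--
[0.0, -0.0017, 0.0043, -0.89, 0.0, 0.0]
--
[-0.0, -0.0016, 0.0043, -0.89, 0.0, -0.0]
--
[-0.0, -0.0015, 0.0044, -0.89, -0.0, 0.0]
--
[0.0, -0.0014, 0.0044, -0.89, 0.0, -0.0]
--
[-0.0, -0.0013, 0.0044, -0.89, 0.0, 0.0]
--
[0.0, -0.0012, 0.0045, -0.89, -0.0, -0.0]
--
[0.0, -0.0011, 0.0045, -0.89, 0.0, 0.0]
--
```

The arc model matches the camera (104°).

arm_command --pt "0 -0.0018 0.004 -0.9 0 0 0" --pt "0 -0.0018 0.004 -0.9 0 0 0" --pt "0 -0.0018 0.004 -0.9 0 0 0" --pt "0 -0.0018 0.004 -0.9 0 0 0" --pt "0 -0.0018 0.004 -0.9 0 0 0"

```text
t: 10.18
ee_pos: [590.9, -155.6, 174.3]
tcp_rot: [[0.877, -0.402, 0.262], [-0.48, -0.726, 0.493], [-0.008, -0.558, -0.83]]
force: [-0.2, -1.7, 1.1]
width: 0.2
```

arm_command --pt "0 -0.0018 0.004 -0.9 0 0 0" --pt "0 -0.0018 0.004 -0.9 0 0 0" --pt "0 -0.0018 0.004 -0.9 0 0 0" --pt "0 -0.0018 0.004 -0.9 0 0 0" --pt "0 -0.0018 0.004 -0.9 0 0 0"

```text
t: 10.6
ee_pos: [601.2, -137.0, 161.3]
tcp_rot: [[0.878, -0.422, 0.227], [-0.479, -0.766, 0.428], [-0.007, -0.485, -0.875]]
force: [-0.0, -0.8, 0.1]
width: -0.1
```

```bash
python3 - <<'E'
from h import *
state(); th=theta(); cover("scene"); arcplan(th+2,th+30,15,130,first=1)
E
```

```text
t 10.6 tip st x,y,z -6.8 71.1 178.8 r 133.4 ang 122.2 toolz [-0.01  0.48 -0.87] beta 61.0 F [-0.  -0.8  0.1] w -0.1 q [ 40.  38. -23.  97. -21.  46.   7.]
theta 125.5 beta 61.0 want 60.8 along 133.1
scene ang hist peak 125 475 median 125.9
[0.0029, 0.0031, 0.0046, -0.79, 0.56, 0.19]
--
[-0.0, -0.0018, 0.0042, -0.89, -0.0, 0.0]
--
[-0.0, -0.0017, 0.0043, -0.89, 0.0, -0.0]
--
[0.0, -0.0016, 0.0043, -0.89, -0.0, 0.0]
--
[0.0, -0.0015, 0.0044, -0.89, -0.0, -0.0]
--
[-0.0, -0.0014, 0.0044, -0.89, 0.0, 0.0]
--
[0.0, -0.0013, 0.0044, -0.89, -0.0, -0.0]
--
[0.0, -0.0012, 0.0045, -0.89, -0.0, 0.0]
--
[0.0, -0.0012, 0.0045, -0.89, 0.0, -0.0]
--
[-0.0, -0.0011, 0.0045, -0.89, -0.0, 0.0]
--
[0.0, -0.001, 0.0046, -0.89, 0.0, 0.0]
--
[-0.0, -0.0009, 0.0046, -0.89, 0.0, -0.0]
--
[0.0, -0.0008, 0.0046, -0.89, 0.0, 0.0]
--
[-0.0, -0.0007, 0.0046, -0.89, -0.0, -0.0]
--
[-0.0, -0.0006, 0.0047, -0.89, -0.0, 0.0]
--
```

arm_command --pt "0 -0.0008 0.0042 -0.9 0 0 0" --pt "0 -0.0008 0.0042 -0.9 0 0 0" --pt "0 -0.0008 0.0042 -0.9 0 0 0" --pt "0 -0.0008 0.0042 -0.9 0 0 0" --pt "0 -0.0008 0.0042 -0.9 0 0 0"

```text
t: 11.07
ee_pos: [608.5, -121.9, 143.5]
tcp_rot: [[0.879, -0.438, 0.19], [-0.478, -0.8, 0.363], [-0.007, -0.41, -0.912]]
force: [-0.5, -0.1, 2.3]
width: -0.1
```

arm_command --pt "0 -0.0006 0.0042 -0.9 0 0 0" --pt "0 -0.0006 0.0042 -0.9 0 0 0" --pt "0 -0.0006 0.0042 -0.9 0 0 0" --pt "0 -0.0006 0.0042 -0.9 0 0 0" --pt "0 -0.0006 0.0042 -0.9 0 0 0"

```text
t: 11.48
ee_pos: [614.5, -110.2, 123.4]
tcp_rot: [[0.879, -0.452, 0.152], [-0.476, -0.829, 0.293], [-0.007, -0.33, -0.944]]
force: [0.4, -0.6, 1.6]
width: 0.3
```

```bash
python3 - <<'E'
from h import *
state(); th=theta(); cover("scene"); arcplan(th+2,th+20,10,130,first=1)
E
```

```text
t 11.48 tip st x,y,z -8.1 104.0 142.3 r 129.0 ang 143.7 toolz [-0.01  0.33 -0.94] beta 70.7 F [ 0.4 -0.6  1.6] w 0.3 q [ 27.  38. -15.  97. -14.  43.  -3.]
theta 146.3 beta 70.7 want 70.0 along 128.9
scene ang hist peak 140 166 median 144.0
[0.0043, -0.0007, 0.0034, -0.21, 0.61, 0.41]
--
[0.0, -0.0008, 0.0046, -0.89, 0.0, 0.0]
--
[-0.0, -0.0007, 0.0046, -0.89, 0.0, -0.0]
--
[-0.0, -0.0006, 0.0047, -0.89, -0.0, -0.0]
--
[0.0, -0.0005, 0.0047, -0.89, -0.0, -0.0]
--
[-0.0, -0.0004, 0.0047, -0.89, 0.0, -0.0]
--
[-0.0, -0.0003, 0.0047, -0.89, -0.0, 0.0]
--
[0.0, -0.0002, 0.0047, -0.89, -0.0, 0.0]
--
[-0.0, -0.0001, 0.0047, -0.89, -0.0, -0.0]
--
[0.0, -0.0, 0.0047, -0.89, 0.0, -0.0]
--
```

arm_command --pt "0.0003 -0.0008 0.004 -0.8 0 0 0" --pt "0.0003 -0.0008 0.004 -0.8 0 0 0" --pt "0.0003 -0.0006 0.004 -0.8 0 0 0" --pt "0 -0.0006 0.004 -0.8 0 0 0" --pt "0 -0.0005 0.004 -0.8 0 0 0"

```text
t: 11.95
ee_pos: [619.1, -101.0, 102.8]
tcp_rot: [[0.88, -0.461, 0.114], [-0.475, -0.85, 0.229], [-0.009, -0.256, -0.967]]
force: [0.8, 0.3, 1.3]
width: 0.2
```

arm_command --pt "0 -0.0004 0.004 -0.8 0 0 0" --pt "0 -0.0003 0.004 -0.8 0 0 0" --pt "0 -0.0002 0.0035 -0.8 0 0 0" --pt "0 -0.0001 0.003 -0.8 0 0 0" --pt "0 0 0.003 -0.8 0 0 0"

```text
t: 12.37
ee_pos: [621.8, -96.2, 83.8]
tcp_rot: [[0.88, -0.469, 0.078], [-0.475, -0.865, 0.162], [-0.008, -0.18, -0.984]]
force: [0.6, -0.6, 0.6]
width: 0.2
```

```bash
python3 - <<'E'
from h import *
state(); th=theta(); cover("scene"); arcplan(th+1,179,10,130,first=1)
E
```

```text
t 12.37 tip st x,y,z -8.5 122.9 103.4 r 128.5 ang 163.1 toolz [-0.01  0.18 -0.98] beta 79.6 F [ 0.6 -0.6  0.6] w 0.2 q [ 17.  41.  -8.  96.  -7.  41. -12.]
theta 164.8 beta 79.6 want 78.3 along 128.4
scene ang hist peak 160 581 median 162.0
[0.0045, -0.0009, 0.0017, 0.93, 0.65, 0.51]
--
[0.0, 0.0, 0.0035, -0.65, 0.0, -0.0]
--
[-0.0, 0.0001, 0.0035, -0.65, -0.0, 0.0]
--
[0.0, 0.0001, 0.0035, -0.65, -0.0, -0.0]
--
[-0.0, 0.0002, 0.0033, -0.65, -0.0, -0.0]
--
[-0.0, 0.0002, 0.0032, -0.65, 0.0, -0.0]
--
[0.0, 0.0002, 0.0032, -0.65, 0.0, -0.0]
--
[0.0, 0.0003, 0.0032, -0.65, -0.0, 0.0]
--
[0.0, 0.0003, 0.0032, -0.65, -0.0, 0.0]
--
[-0.0, 0.0004, 0.0032, -0.65, 0.0, -0.0]
--
```

arm_command --pt "0 0 0.0025 -0.4 0 0 0" --pt "0 0 0.0025 -0.4 0 0 0" --pt "0 0 0.0025 -0.4 0 0 0" --pt "0 0 0.0022 -0.4 0 0 0" --pt "0 0 0.002 -0.4 0 0 0"

```text
t: 12.83
ee_pos: [622.8, -92.8, 70.9]
tcp_rot: [[0.881, -0.47, 0.059], [-0.474, -0.871, 0.129], [-0.009, -0.142, -0.99]]
force: [-0.2, 0.4, 1.2]
width: 0.3
```

arm_command --pt "0 0 0.002 -0.3 0 0 0" --pt "0 0 0.002 -0.3 0 0 0" --pt "0 0 0.0015 -0.3 0 0 0" --pt "0 0 0.0015 -0.3 0 0 0" --pt "0 0 0.0015 -0.3 0 0 0"

```text
t: 13.25
ee_pos: [623.2, -92.0, 61.5]
tcp_rot: [[0.88, -0.472, 0.046], [-0.474, -0.874, 0.104], [-0.009, -0.113, -0.994]]
force: [0.4, 0.3, -0.1]
width: 0.2
```

```bash
python3 - <<'E'
from h import *
state(); th=theta(); cover("scene")
E
```

```text
t 13.25 tip st x,y,z -9.2 128.5 81.4 r 129.4 ang 173.2 toolz [-0.01  0.11 -0.99] beta 83.5 F [ 0.4  0.3 -0.1] w 0.2 q [ 12.  42.  -5.  95.  -5.  41. -16.]
theta 174.6 beta 83.5 want 82.6 along 129.4
scene ang hist peak 170 734 median 171.8
```

arm_command --pt "0 0 0.0015 0 0 0 0" --pt "0 0 0.0015 0 0 0 0" --pt "0 0 0.0015 0 0 0 0" --pt "0 0 0.0015 0 0 0 0" --pt "0 0 0.001 0 0 0 0"

```text
t: 13.72
ee_pos: [623.5, -91.0, 53.7]
tcp_rot: [[0.88, -0.472, 0.045], [-0.474, -0.874, 0.104], [-0.009, -0.113, -0.994]]
force: [-0.2, 0.8, 1.6]
width: 0.1
```

arm_command --pt "0 0 0.001 0 0 0 0" --pt "0 0 0.001 0 0 0 0" --pt "0 0 0.001 0 0 0 0" --pt "0 0 0.001 0 0 0 0" --pt "0 0 0.001 0 0 0 0"

```text
t: 14.13
ee_pos: [623.7, -90.9, 49.4]
tcp_rot: [[0.88, -0.472, 0.045], [-0.475, -0.874, 0.104], [-0.009, -0.113, -0.994]]
force: [-3.4, -0.4, 11.1]
width: 0.1
```

```bash
python3 - <<'E'
from h import *
state(); th=theta(); cover("scene")
E
```

```text
t 14.13 tip st x,y,z -9.3 129.8 69.3 r 129.8 ang 178.5 toolz [-0.01  0.11 -0.99] beta 83.5 F [-3.4 -0.4 11.1] w 0.1 q [ 12.  43.  -5.  96.  -5.  39. -16.]
theta 180.5 beta 83.5 want 85.2 along 129.7
scene ang hist peak 175 806 median 177.5
```

The stop is reached at about 11 N. I'll hold briefly, then lift straight off.

arm_command --pt "0 0 0.0003 0 0 0 0" --pt "0 0 0.0002 0 0 0 0" --pt "0 0 0 0 0 0 0" --pt "0 0 0 0 0 0 0" --pt "0 0 0 0 0 0 0"

```text
t: 14.6
ee_pos: [623.6, -90.9, 49.7]
tcp_rot: [[0.88, -0.473, 0.046], [-0.475, -0.874, 0.104], [-0.009, -0.113, -0.994]]
force: [-0.2, -0.4, 2.4]
width: 0.3
```

arm_command --pt "0 0 -0.002 0 0 0 0" --pt "0 0 -0.004 0 0 0 0" --pt "0 0 -0.01 0 0 0 0" --pt "0 0 -0.015 0 0 0 0" --pt "0 0 -0.02 0 0 0 0"

```text
t: 15.02
ee_pos: [617.1, -94.9, 97.4]
tcp_rot: [[0.881, -0.473, 0.033], [-0.473, -0.875, 0.106], [-0.021, -0.109, -0.994]]
force: [0.6, 1.3, 1.0]
width: 0.1
```

arm_command --pt "0 0.005 -0.02 0 0 0 0" --pt "0 0.01 -0.02 0 0 0 0" --pt "0 0.015 -0.02 0 0 0 0" --pt "0 0.02 -0.015 0 0 0 0" --pt "0 0.02 -0.01 0 0 0 0"

```text
t: 15.43
ee_pos: [583.7, -160.6, 183.6]
tcp_rot: [[0.886, -0.461, 0.04], [-0.463, -0.88, 0.11], [-0.016, -0.116, -0.993]]
force: [-0.9, -0.5, -0.4]
width: -0.1
```

arm_command --pt "0 0.025 -0.005 0 0 0 0" --pt "0 0.025 -0.005 0 0 0 0" --pt "0 0.025 0 0 0 0 0" --pt "0 0.025 0 0 0 0 0" --pt "0 0.02 0 0 0 0 0"

```text
t: 15.85
ee_pos: [527.9, -272.6, 188.6]
tcp_rot: [[0.887, -0.458, 0.052], [-0.461, -0.881, 0.105], [-0.002, -0.117, -0.993]]
force: [-0.1, -0.6, -0.5]
width: -0.1
```

```bash
python3 - <<'E'
from h import *
state()
names=["spice_jar","oil_bottle","dip_cup","spoon","steel_bowl","tin"]; ims=[]
for c in ("scene","top"):
    s=imaging.snapshot(c); P=cloud(s); D=P-SP; x,y,z=D@X,D@Y,D[...,2]
    m=(s["depth"]>0)&(abs(x)<65)&(y>20)&(y<142)&(abs(z)<40); m=m&(s["img"].min(-1)>120)
    if m.sum()>50:
        A=np.c_[y[m],x[m],np.ones(m.sum())]; k=np.linalg.lstsq(A,z[m],rcond=None)[0]; print(c,"lid slope deg",np.degrees(np.arctan(k[:2])).round(2),"z at 75/140 abs",(66+k[2]+75*k[0]).round(1),(66+k[2]+140*k[0]).round(1),m.sum())
    old=np.load(c+".npz")
    for n in names:
        r=models.regions_of(s,n)[:1]
        if r:
            Q=P[r[0]["pixels"]&(s["depth"]>0)]; print(c,n,round(r[0]["conf"],2),np.round(r[0]["bbox"]),np.median(Q,0).round())
    ims.append(s["img"][...,::-1])
cv2.imwrite("pics/end.png",np.hstack([cv2.resize(ims[0][20:320,120:420],(400,400)),cv2.resize(ims[1][120:370,310:560],(400,400))]))
E
```

```text
t 15.85 tip st x,y,z -5.6 -75.7 208.5 r 161.4 ang 62.0 toolz [-0.    0.12 -0.99] beta 83.3 F [-0.1 -0.6 -0.5] w -0.1 q [32. 32. -5. 93. -5. 56.  3.]
scene lid slope deg [-0.05  0.06] z at 75/140 abs 70.6 70.5 2242
scene spice_jar 0.82 [196. 122.  26.  42.] [ 654. -356.   77.]
scene oil_bottle 0.85 [188. 141.  37.  68.] [ 712. -260.  103.]
scene dip_cup 0.59 [220. 246.  38.  37.] [766. -16.  33.]
scene spoon 0.7 [339. 165.  33.  59.] [439. -52.  14.]
scene steel_bowl 0.71 [302. 252.  65.  56.] [640.  91.  27.]
scene tin 0.76 [183. 182.  42.  50.] [ 767. -173.   73.]
top lid slope deg [-0.03  0.04] z at 75/140 abs 68.7 68.7 3037
top spice_jar 0.59 [526. 215.  32.  28.] [ 654. -363.   92.]
top oil_bottle 0.93 [485. 190.  46.  32.] [ 703. -267.  110.]
top dip_cup 0.74 [526. 215.  39.  26.] [ 654. -364.   90.]
top spoon 0.69 [405. 307.  83.  39.] [438. -82.  12.]
top steel_bowl 0.81 [314. 214.  58.  52.] [653. 107.  22.]
top tin 0.62 [448. 170.  39.  34.] [ 755. -191.   88.]
```

View pics/end.png

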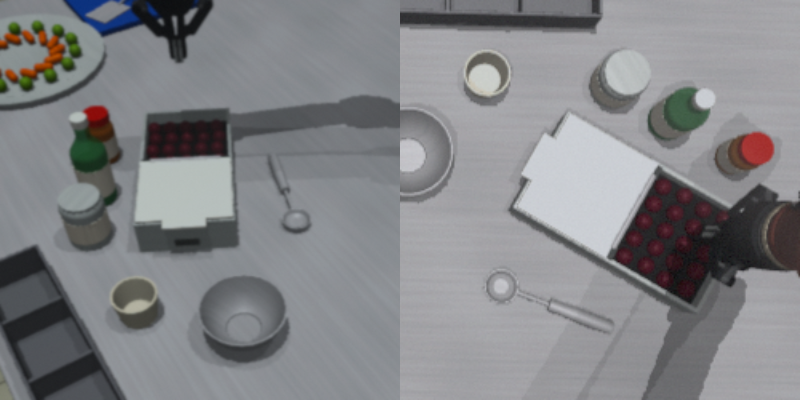

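The cover lies flat over the carrots with the dark fruit open, and everything else is where it was. The hand still hovers over the open well, so I'll move it well clear.

arm_command --pt "0 0.03 -0.005 0 0 0 0" --pt "0 0.035 -0.005 0 0 0 0" --pt "0 0.035 -0.005 0 0 0 0" --pt "0 0.035 -0.005 0 0 0 0" --pt "0 0.03 -0.005 0 0 0 0"

```text
t: 16.97
ee_pos: [459.6, -410.5, 192.5]
tcp_rot: [[0.9, -0.434, 0.054], [-0.437, -0.892, 0.117], [-0.003, -0.128, -0.992]]
force: [0.5, 0.4, 0.3]
width: -0.1
```

arm_command --pt "0 0.02 0 0 0 0 0" --pt "0 0.01 0 0 0 0 0" --pt "0 0 0 0 0 0 0" --pt "0 0 0 0 0 0 0" --pt "0 0 0 0 0 0 0"

```text
t: 17.38
ee_pos: [440.2, -446.4, 187.8]
tcp_rot: [[0.894, -0.446, 0.052], [-0.449, -0.887, 0.112], [-0.004, -0.123, -0.992]]
force: [0.0, 0.7, -0.4]
width: -0.1
```

```bash
python3 - <<'E'
from h import *
state(); print(np.abs(cur()[2]["joint_vel"]).max()); print(arm.sign_off())
E
```

```text
t 17.38 tip st x,y,z 1.7 -270.3 207.6 r 305.2 ang 27.7 toolz [-0.01  0.12 -0.99] beta 82.9 F [ 0.   0.7 -0.4] w -0.1 q [49. 36. -4. 85. -5. 62. 21.]
1.1465416428884037
the job is handed in; nothing more can be done
None
```

The cover now lies flat on the orange-stick well and the dark-fruit well is open. I pushed it up and over with the closed fingertips under its tab, then pressed it onto its stop. The job was handed in at about 17.4 s of the 51 s allowed.

**Last checks**
- **Cover:** both cameras fit it as level, within 0.1°. Its top surface reads 68.7 mm (top camera) and 70.6 mm (scene camera), against 69 mm expected.
- **Force:** the highest reading was about 12 N, at the stop.
- **Other things:** the scene camera's before and after positions of the jar, bottle, cup, spoon, bowl and tin agree within about 2 mm. In the top picture the network took the jar for the cup, and in the first top picture the cup for the bowl. The pictures themselves show both unmoved.
- **Hand:** stopped clear of the station, about 120 mm beyond its right side and 200 mm up, with no contact force.

**What disagreed:** the fingers end about 20 mm behind the reported TCP, not 14 mm ahead of it. Because of this, the first lift pushed on the tab's end edge (about 6 N) and raised the cover from 33° to about 50°. I backed off, measured the real tip with both cameras, and went under the tab properly for the rest.

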